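# Lock the gauge case with hasp and pin

### The job

Lock the wooden gauge case: swing its open steel hasp down flat over the staple, then push the slim locking pin through the staple's loop, above the hasp, until the pin's handle meets the staple, and let go. The pin may go in from either side; leave the stout pin, which is too thick for the loop, where it lies.

Things in the scene. Friction and masses are not known exactly. Their poses are not given: they have to be found in the camera images.
- hasp (a joint): Steel strap 44 mm wide, 4 thick, on a friction hinge (stays where left; about 1 N at its end moves it). Rad: 0 = closed, flat, staple through its slot; pi/2 upright; more = leaning back. In loop's frame the hinge line is along y at x=52, z=-13 mm; closed, the strap reaches x=-64, upper face z=-12, a rolled lip (z to -8) at the end; press it between x=-25 and -60.
- loop (a point): Middle of the staple's opening: upright loop of 6 mm wire on the fixed wooden case (230x150x60 mm). z up, y the way through, +x toward the hinge. Opening over the closed hasp 26 mm wide (x), 24 high (z -12 to 12); wire's outside x=+-19, top z=18. Case top z=-17 (60 above the bench), reaching x=-63 to 167, y=+-75.
- pin: Slim locking pin, loose on the bench, 0.08 kg: round steel shaft 10 mm thick, 60 long, tapered at the tip, with an upright flat aluminium handle 40 long (along the shaft), 18 thick, 42 tall. Origin on the shaft's axis where it leaves the handle; +x to the tip (x=60), z up. Handle x=-40 to 0, y=+-9, z=-5 to 37 mm, its underside level with the shaft's.
- stout_pin: The wrong pin, a bystander: same handle, but a shaft 28 mm thick, too thick for the loop. Same origin and axes (handle z=-14 to 28 mm).

How it is judged:
By the outcome, as a careful person would: the job done as asked, in the order asked, and still so for the second after the job is handed in, with the robot touching nothing.
It also fails if it takes over 58 s, if anything falls off the work surface, if the arm or the gripper's body presses on something with over 40 N, if the wrist force passes 120 N, or if a joint passes its speed limit or range.

### The arm

A 6-joint arm with a two-finger parallel gripper is mounted at the origin on a cart in front of the work surface, level with it; the furniture and walls round the work are solid. World frame = base frame: x ahead of the robot, y to its left, z up, the work surface at z = 0. Lengths are in m, angles in rad, forces in N, time in s.
With the tool pointing down it reaches from about 0.35 to 0.85 m from the base axis. Payload 8.1 kg.
Tool frame: the origin (TCP) lies on the mounting face of the last link; the fingertips stand 186 mm ahead of it and the grasp point (between the pads) lies 167 mm ahead of it (grip_point_offset is the distance from the TCP to the grasp point, in m); z points along the fingers, y is the direction in which the jaws open and shut (so a half turn about z gives the same grasp; the last joint's range is limited). The gripper opens to 93 mm and grips with 3 to 60 N. Pads are 15 mm wide; open, the fingers measure 128 mm over their backs; the gripper's body (75 mm by 188 mm) begins 65 mm behind the grasp point.
Start: joints at [-1.271, 0.13, 1.488, -0, 1.523, -0.085], TCP at [0.225, -0.556, 0.405] pointing down, gripper open.
Joint ranges: [-2.96, 2.96], [-0.89, 2.26], [0.02, 2.5], [-1.34, 4.48], [0, 2.73], [-2.66, 2.66]. Speed limits (rad/s): [2.39, 2.39, 2.79, 3.14, 3.14, 3.14].

### API

Orientations are given as a rotation vector (axis times angle).
In Python, from plant import read_state, read_camera, close_job, grip_point_offset gives the robot as it stands.
- The arm moves only by the shell command python3 -m creep 'ROWS' [OPENING] [FORCE]. ROWS is JSON, a list of rows, each a list of 2 entries, a list of its own where there are three numbers: the shift along the tool's x, y, z in cm, then the turn, a rotation vector about the tool's x, y, z in degrees. In form: [[[tx, ty, tz], [rx, ry, rz]], ...]. A call has 1 to 12 rows; each row shifts and turns the commanded pose from where the row before left it, along the tool's axes as they then stand; what a row does not reach is not made up. A row lasts 1/12 s, in which the tool goes at most 41.7 mm and 7.16 degrees, less where a joint would pass 70% of its speed; a pose out of reach is approached as far as the arm can. A call is refused whole if a number of a shift passes 4.17 or a number of a turn 7.16, either way. A call with a gripper value outside its range is refused whole. OPENING is the opening in per cent of the stroke, from 0 (shut) to 100 (fully open), set as the call begins (- or left out, the last holds). The fingers move at their own pace and stop on an object; FORCE is the grip in N (left out, the last holds). Time passes only in rows, so rows that do not move let the fingers close. It gives the time, the measured TCP pose, the force and the opening at its end, in the units of the state.
- read_state(): the state, without advancing time (a new reading comes with each control period).
- read_camera(name): name is "side" or "top" or "wrist"; returns a dict with "img" (420x560x3 uint8, red, green, blue), "K" (3x3 intrinsics, pixels), "k1" (the pictures are not rectified: a ray, as slopes to the right and down, at radius r is drawn at 1 + k1 r^2 times it, then the intrinsics apply), "T" (4x4, takes a point from camera to world coordinates). Camera axes: x right, y down, z forward; pixel columns grow to the right and rows downward; lengths in m; the calibration is good to about 2 mm. A picture is of the moment at which its call begins. There is no depth.
- close_job(): hands the job in, once; it reports no verdict.
The state is a dict: "t": time; "q": joint angles; "dq": joint speeds; "joint_torque": joint torques, N m; "tool_pos": TCP position; "orientation": TCP orientation; "force": force on the tool from outside, world axes, zero at the start; "wrist_torque": the same for the moment, N m; "opening": finger opening in m.
Only numpy, scipy, OpenCV 4.12 (cv2) and the standard library are available. Lean on these libraries where they do the work, as an engineer would, in place of code of your own. Each camera call takes 0.05 s, during which the arm holds its last target.

## Working session

There is one attempt and no reset: what is moved stays moved. The work goes in short steps, Python scripts to look and compute and a shell command to move; the robot and the scene stay as the last step left them, time stands still between calls to the robot, and variables do not carry over. Pictures are saved under pics/ and viewed, and the job is handed in when it is done.

```bash
ls; mkdir -p pics
python3 - <<'E'
from plant import *
import cv2
s=read_state();print({k:s[k] for k in('t','tool_pos','orientation','opening','force')},grip_point_offset)
for n in("side","top","wrist"):
    c=read_camera(n);cv2.imwrite(f"pics/{n}0.png",c["img"][...,::-1]);print(n,c["K"].tolist(),c["k1"],c["T"].round(4).tolist())
E
```

```text
pics
{'t': 0.0, 'tool_pos': array([ 0.22516333, -0.55589702,  0.40372471]), 'orientation': array([-3.08186619e+00, -6.00259889e-01,  2.80837339e-04]), 'opening': 0.09317992464168394, 'force': array([0.12234315, 0.31292995, 0.24238004])} 0.1673
side [[457.23681594600066, 0.0, 283.04068478936796], [0.0, 457.23681594600066, 210.3977683558088], [0.0, 0.0, 1.0]] -0.116215870405228 [[0.9908, -0.06, 0.1212, 0.4553], [-0.135, -0.488, 0.8623, -0.8656], [0.0075, -0.8708, -0.4917, 0.5158], [0.0, 0.0, 0.0, 1.0]]
top [[466.89447424069107, 0.0, 277.44047850093796], [0.0, 466.89447424069107, 216.0901873298502], [0.0, 0.0, 1.0]] 0.012558208681459229 [[0.0207, -0.995, 0.0982, 0.4668], [-0.9998, -0.0211, -0.0025, -0.1148], [0.0045, -0.0981, -0.9952, 0.9481], [0.0, 0.0, 0.0, 1.0]]
wrist [[346.2397014636659, 0.0, 278.58516050616134], [0.0, 346.2397014636659, 217.81064731197708], [0.0, 0.0, 1.0]] 0.024370083149505378 [[0.3762, -0.8965, -0.2342, 0.2886], [-0.9265, -0.3642, -0.0942, -0.5299], [-0.0009, 0.2524, -0.9676, 0.3831], [0.0, 0.0, 0.0, 1.0]]
```

View pics/side0.png

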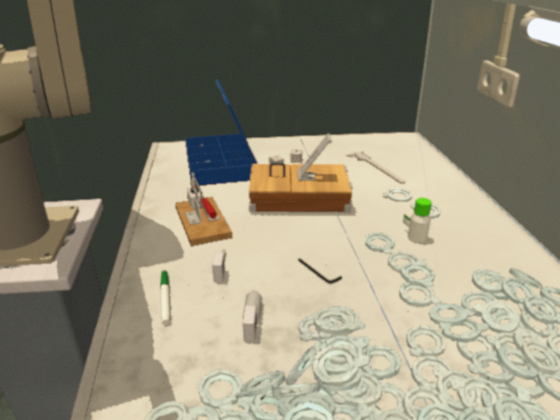

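View pics/top0.png

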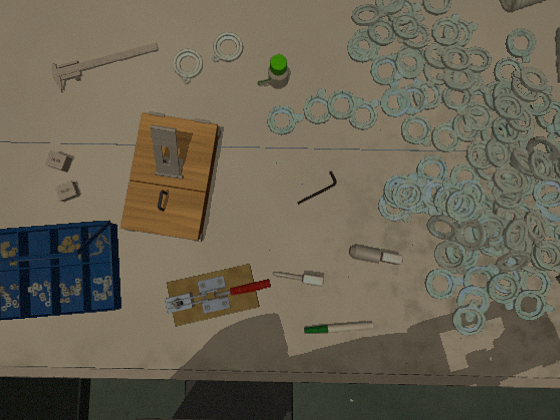

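View pics/wrist0.png

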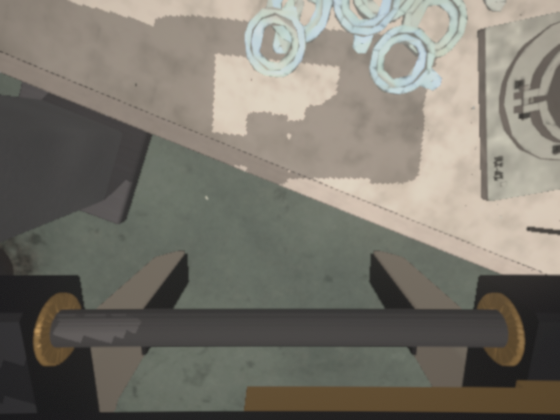

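The top view shows the slim pin with its tip near (274,275) and handle near (313,279). The stout pin is near (376,254). The case is near (172,176), with the staple near (163,200) and the raised hasp near (167,153). I'll enlarge these next.

```bash
cat > h.py <<'E'
import numpy as np, cv2
from scipy.optimize import least_squares
from scipy.spatial.transform import Rotation as R
from plant import read_state, read_camera, grip_point_offset
def ray(c,u,v):
    K=c["K"];d=np.array([(u-K[0,2])/K[0,0],(v-K[1,2])/K[1,1]]);x=d.copy()
    for _ in range(20): x=d/(1+c["k1"]*(x@x))
    return c["T"][:3,3],c["T"][:3,:3]@np.r_[x,1]
def at(c,u,v,z):
    o,d=ray(c,u,v);return o+d*(z-o[2])/d[2]
def tri(obs):
    A=[];b=[]
    for c,u,v in obs:
        o,d=ray(c,u,v);d=d/np.linalg.norm(d);P=np.eye(3)-np.outer(d,d);A.append(P);b.append(P@o)
    A=np.vstack(A);b=np.hstack(b);p=np.linalg.lstsq(A,b,rcond=None)[0];return p,np.linalg.norm(A@p-b)*1e3
def proj(c,p):
    p=np.asarray(p);q=c["T"][:3,:3].T@(p-c["T"][:3,3]);x=q[:2]/q[2];x=x*(1+c["k1"]*(x@x))
    return c["K"][0,0]*x[0]+c["K"][0,2],c["K"][1,1]*x[1]+c["K"][1,2]
def crop(img,u0,v0,w,h,s,fn):
    cv2.imwrite(fn,cv2.resize(np.ascontiguousarray(img[v0:v0+h,u0:u0+w,::-1]),None,fx=s,fy=s,interpolation=cv2.INTER_CUBIC))
def dump(c,fn): np.savez(fn,**c)
def load(fn): d=np.load(fn);return {k:(float(d[k]) if k=="k1" else d[k]) for k in d.files}
def moveto(target_grip,target_R=None):
    "tool-frame cm shift, deg rotvec from the measured pose; shift first then turn (with turn, shift given for constant grip pt)"
    s=read_state();Rm=R.from_rotvec(s["orientation"]);p=s["tool_pos"]+Rm.apply([0,0,grip_point_offset])
    return Rm.inv().apply(np.array(target_grip)-p)*100
E
python3 - <<'E'
from h import *
for n in("side","top"):
    c=read_camera(n);dump(c,n+"0.npz")
    if n=="side":
        crop(c["img"],235,125,130,95,6,"pics/s_case.png");crop(c["img"],190,235,100,110,5,"pics/s_pin.png")
    else:
        crop(c["img"],110,105,120,90,6,"pics/t_case.png");crop(c["img"],110,165,120,90,6,"pics/t_case2.png");crop(c["img"],260,230,150,70,5,"pics/t_pin.png")
E
```

```text
(no output)
```

View pics/s_case.png

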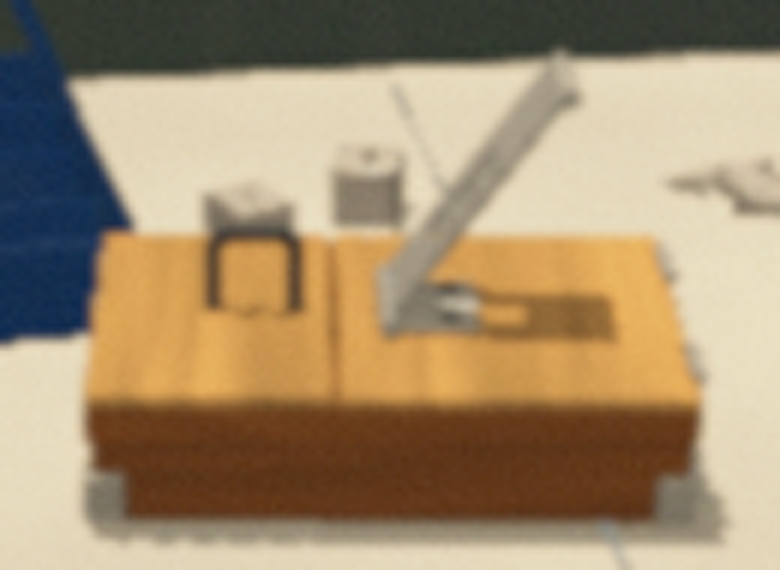

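View pics/s_pin.png

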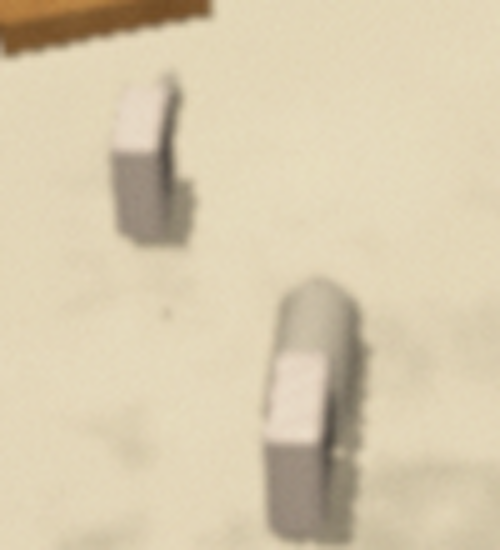

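View pics/t_case.png

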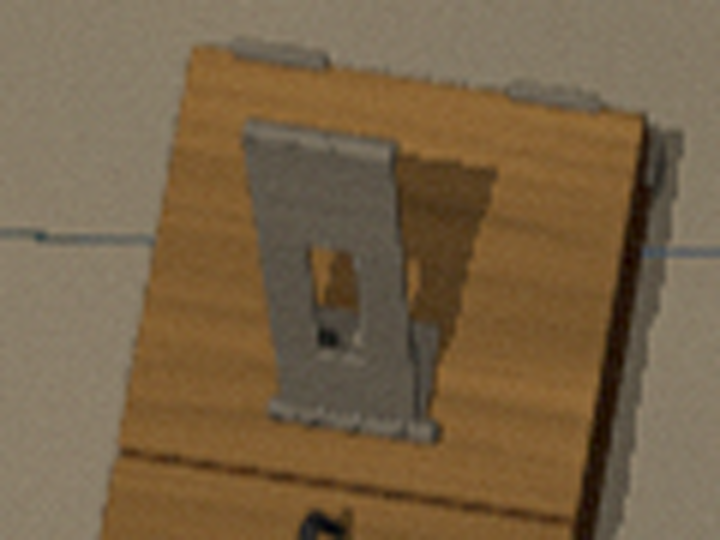

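View pics/t_case2.png

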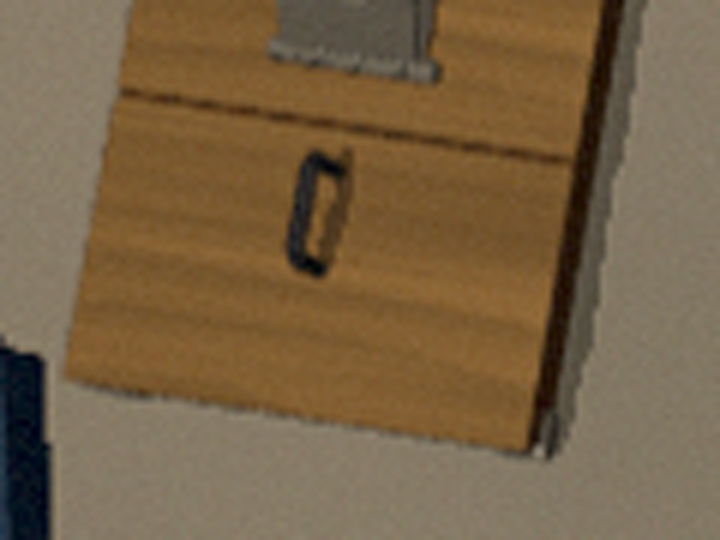

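View pics/t_pin.png

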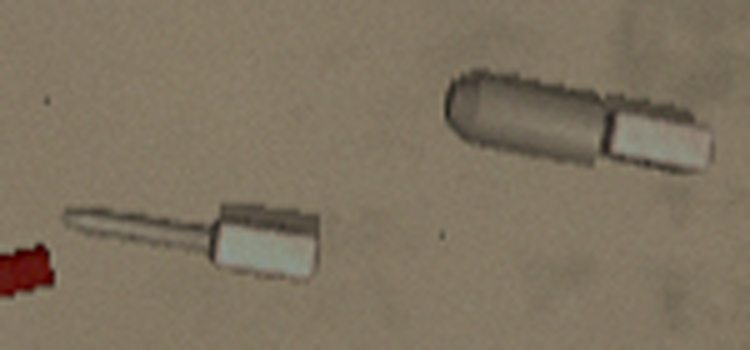

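```bash
cat > fit.py <<'E'
from h import *
S=load("side0.npz");T=load("top0.npz")
def u(crop0,s,U,V): return crop0[0]+(U+.5)/s-.5,crop0[1]+(V+.5)/s-.5
sc=lambda U,V:(S,*u((235,125),6,U,V)); tc=lambda U,V:(T,*u((110,105),6,U,V)); tc2=lambda U,V:(T,*u((110,165),6,U,V))
sp=lambda U,V:(S,*u((190,235),5,U,V)); tp=lambda U,V:(T,*u((260,230),5,U,V))
def fit(pts,x0,name):
    def f(x):
        r=R.from_euler('z',x[3]);out=[]
        for m,o in pts:
            out+=list(np.array(proj(o[0],x[:3]+r.apply(np.array(m)/1e3)))-o[1:])
        return np.array(out)
    s=least_squares(f,x0,loss='soft_l1');print(name,s.x.round(4),"deg",np.degrees(s.x[3]).round(2));print(f(s.x).reshape(-1,2).round(1).tolist());return s.x
case=[((-63,-75,-17),sc(88,405)),((167,-75,-17),sc(700,407)),((-63,75,-17),sc(103,236)),((167,75,-17),sc(657,238)),
((-63,-75,-17),tc2(533,450)),((167,-75,-17),tc(643,113)),((-63,75,-17),tc2(66,378)),((167,75,-17),tc(193,46)),
((-16,0,15),sc(212,236)),((16,0,15),sc(296,236)),((-16,0,15),tc2(298,265)),((16,0,15),tc2(315,158))]
if __name__=="__main__":
    x=fit(case,[.5,.1,.077,-.15],"loop")
    for n,a,b in(("strap tip",sc(560,55),tc(245,125)),("strap tip",sc(575,97),tc(397,145))): print(n,tri([a,b]))
    pin=[((0,9,37),tp(214,262)),((0,-9,37),tp(219,223)),((-40,9,37),tp(312,278)),((-40,-9,37),tp(319,240)),((60,0,0),tp(64,218)),
     ((-40,9,37),sp(112,152)),((-40,-9,37),sp(158,152)),((0,9,37),sp(127,90)),((-40,9,-5),sp(119,235)),((-40,-9,-5),sp(165,243))]
    fit(pin,[.3,-.15,.005,1.5],"pin")
E
python3 fit.py
```

```text
loop [ 0.5773  0.0998  0.0736 -0.1251] deg -7.17
[[-0.3, -0.7], [1.7, -0.8], [0.5, 0.1], [0.2, 0.1], [-0.3, 0.6], [0.4, 0.3], [-0.2, 1.2], [-0.4, 0.4], [0.7, 0.5], [0.6, 0.5], [0.1, -0.4], [0.2, 0.4]]
strap tip (array([0.69620049, 0.106573  , 0.15661716]), np.float64(2.5257948539183928))
strap tip (array([0.69168793, 0.06265192, 0.15624319]), np.float64(2.1652105746955552))
pin [ 0.4368 -0.1682  0.0023  1.4287] deg 81.86
[[-0.5, 1.0], [-0.1, -0.5], [0.4, 1.2], [0.4, -0.5], [-0.3, -0.4], [-0.4, -0.3], [0.6, -0.2], [-0.3, -0.9], [-0.1, 1.9], [0.6, 0.5]]
```

```bash
cat > mv.py <<'E'
from h import *
import sys
# usage mv.py gx gy gz [yawdeg of tool y axis]: world target of grip point
def rep(g,yaw=-7.5):
    s=read_state();Rm=R.from_rotvec(s["orientation"]);M=Rm.as_matrix();p=s["tool_pos"]+M[:,2]*grip_point_offset
    y=np.array([np.cos(np.radians(yaw)),np.sin(np.radians(yaw)),0])
    if M[:,1]@y<0:y=-y
    z=np.array([0,0,-1.]);D=np.c_[np.cross(y,z),y,z]
    rv=np.degrees((Rm.inv()*R.from_matrix(D)).as_rotvec())
    tt=np.array(g)-grip_point_offset*z-s["tool_pos"]
    print("t",round(s["t"],2),"grip",p.round(4),"yaxis",M[:,1].round(3),"xaxis",M[:,0].round(3),"F",s["force"].round(1),"op",round(s["opening"],4),"q",s["q"].round(2))
    print("shift cm in present tool axes",(M.T@tt*100).round(2),"in final axes",(D.T@tt*100).round(2),"turn deg",rv.round(2))
rep([float(a) for a in sys.argv[1:4]],*[float(a) for a in sys.argv[4:5]])
E
python3 mv.py 0.745 0.08 0.16
```

```text
t 0.25 grip [ 0.2252 -0.5559  0.2369] yaxis [ 0.375 -0.927 -0.001] xaxis [0.927 0.375 0.   ] F [-0.9  0.1 -0.3] op 0.093 q [-1.27  0.13  1.49  0.    1.52 -0.09]
shift cm in present tool axes [ 72.05 -39.43   7.73] in final axes [69.84 43.23  7.69] turn deg [-4.000e-02 -3.000e-02 -6.045e+01]
```

```bash
python3 -m creep '[[[2.5,-0.5,0],[0,0,-6.05]],[[2.5,-0.2,0],[0,0,-6.05]],[[2.5,0,0],[0,0,-6.05]],[[2.5,0,0],[0,0,-6.05]],[[2.5,0,0],[0,0,-6.05]],[[2.5,0.5,0],[0,0,-6.05]],[[2.5,0.5,0],[0,0,-6.05]],[[2.5,1,0],[0,0,-6.05]],[[2.5,1,0],[0,0,-6.05]],[[2.5,1.5,0],[0,0,-6.05]]]' 0 20; python3 mv.py 0.745 0.08 0.16
```

```text
t: 1.08
tool_pos: [0.4199, -0.3848, 0.4047]
orientation: [-2.356, -2.078, 0.0]
force: [-0.6, -0.6, -0.1]
opening: 0.0311
t 1.08 grip [ 0.4199 -0.3848  0.2374] yaxis [ 0.992 -0.125 -0.   ] xaxis [0.125 0.992 0.   ] F [-0.6 -0.6 -0.1] op 0.0311 q [-0.83  0.05  1.58 -0.    1.52 -0.71]
shift cm in present tool axes [50.18 26.45  7.73] in final axes [50.32 26.16  7.74] turn deg [-0.01 -0.    0.32]
```

```bash
python3 -m creep '[[[2.5,1.6,0],[0,0,0]],[[2.5,1.6,0],[0,0,0]],[[2.5,1.6,0],[0,0,0]],[[2.5,1.6,0],[0,0,0]],[[2.5,1.6,0],[0,0,0]],[[2.5,1.6,0],[0,0,0]],[[2.5,1.6,0],[0,0,0]],[[2.5,1.6,0],[0,0,0]],[[2.5,1.6,0],[0,0,0]],[[2.5,1.6,0],[0,0,0]],[[2.5,1.6,0],[0,0,0]],[[2.5,1.6,0],[0,0,0]]]' && python3 -m creep '[[[2.5,1.4,0],[0,0,0]],[[2.5,1.4,0],[0,0,0]],[[2.5,1.4,0],[0,0,0]],[[2.5,1.4,0],[0,0,0]],[[2.5,1.0,0],[0,0,0]],[[2.5,0.6,0],[0,0,0]],[[2.5,0,0],[0,0,0]],[[2.5,0,0],[0,0,0]],[[0,0,0],[0,0,0]]]'; python3 mv.py 0.745 0.08 0.16
python3 - <<'E'
from h import *
for n in("side","top"):
    c=read_camera(n);cv2.imwrite(f"pics/{n}1.png",c["img"][...,::-1])
E
```

```text
t: 2.08
tool_pos: [0.6494, -0.1118, 0.4045]
orientation: [-2.361, -2.072, 0.0]
force: [0.6, -0.1, 0.1]
opening: 0.0004
t: 2.83
tool_pos: [0.746, 0.0809, 0.4039]
orientation: [-2.355, -2.076, -0.001]
force: [0.2, -0.3, -0.4]
opening: 0.0002
t 2.83 grip [0.7459 0.0813 0.2366] yaxis [ 0.992 -0.125 -0.001] xaxis [0.125 0.992 0.002] F [ 0.2 -0.3 -0.4] op 0.0002 q [0.04 0.55 0.98 0.   1.62 0.17]
shift cm in present tool axes [-0.12 -0.08  7.66] in final axes [-0.11 -0.09  7.66] turn deg [-0.07 -0.1   0.3 ]
```

View pics/side1.png

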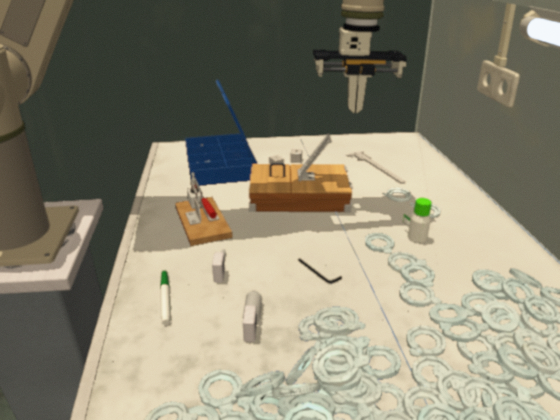

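```bash
python3 -m creep '[[[0,0,2],[0,0,0]],[[0,0,2],[0,0,0]],[[0,0,2],[0,0,0]],[[0,-0.5,1.8],[0,0,0]],[[0,-1,0],[0,0,0]],[[0,-1,0],[0,0,0]],[[0,-1,0],[0,0,0]],[[0,-1,0],[0,0,0]],[[0,-1,0],[0,0,0]],[[0,-1,0],[0,0,0]]]' && python3 -m creep '[[[0,-1,0],[0,0,0]],[[0,-1,0],[0,0,0]],[[0,-1,0],[0,0,0]],[[0,-1,0],[0,0,0]],[[0,-1,0],[0,0,0]],[[0,-1,0],[0,0,0]],[[0,-0.5,0],[0,0,0]]]'; python3 mv.py 0.745 0.08 0.16
python3 - <<'E'
from h import *
c=read_camera("side");crop(c["img"],215,60,200,150,4,"pics/s2.png")
E
```

```text
t: 3.77
tool_pos: [0.6814, 0.0826, 0.3276]
orientation: [2.362, 2.069, 0.002]
force: [1.6, -0.8, 1.5]
opening: 0.0001
t: 4.35
tool_pos: [0.6163, 0.0914, 0.3268]
orientation: [2.362, 2.071, -0.0]
force: [1.2, 0.1, -0.5]
opening: 0.0008
t 4.35 grip [0.6164 0.0914 0.1595] yaxis [ 0.991 -0.131  0.   ] xaxis [ 0.131  0.991 -0.   ] F [ 1.2  0.1 -0.5] op 0.0008 q [ 0.07  0.24  1.51 -0.    1.39  0.2 ]
shift cm in present tool axes [ 0.55 12.9  -0.04] in final axes [ 0.54 12.91 -0.05] turn deg [ 0.01  0.02 -0.03]
```

View pics/s2.png

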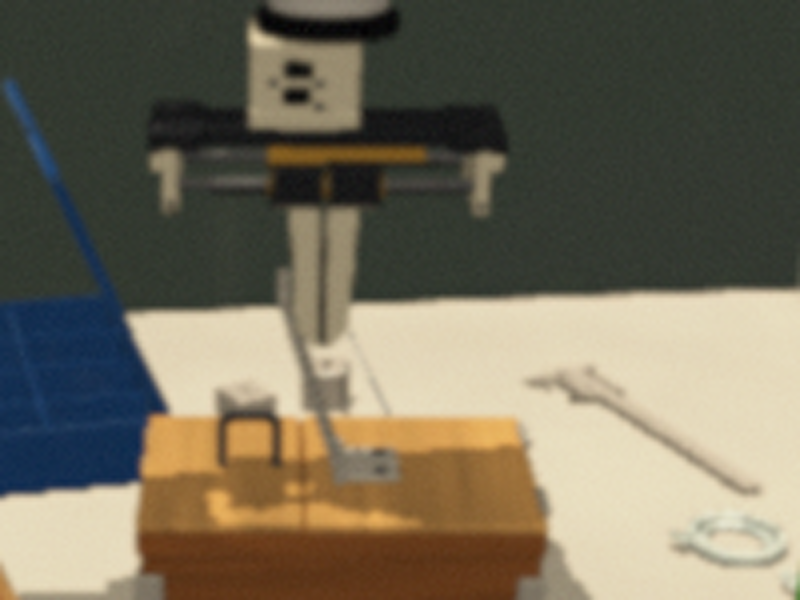

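```bash
python3 -m creep '[[[0,-1,0.4],[0,0,0]],[[0,-1,0.4],[0,0,0]],[[0,-1,0.4],[0,0,0]],[[0,-1.2,0.9],[0,0,0]],[[0,-1.2,0.9],[0,0,0]],[[0,-1.2,0.4],[0,0,0]],[[0,-1.2,0.3],[0,0,0]],[[0,-0.3,0],[0,0,0]],[[0,0,0.8],[0,0,0]],[[0,0,0.8],[0,0,0]],[[0,0,0.6],[0,0,0]]]'; python3 mv.py 0.4841 0.1121 0.08
python3 - <<'E'
from h import *
c=read_camera("side");crop(c["img"],215,60,200,150,4,"pics/s3.png")
E
```

```text
t: 5.32
tool_pos: [0.5372, 0.1029, 0.2669]
orientation: [2.361, 2.072, 0.0]
force: [0.3, -0.1, 0.6]
opening: 0.0004
t 5.32 grip [0.5373 0.1029 0.0996] yaxis [ 0.991 -0.13   0.   ] xaxis [ 0.13   0.991 -0.   ] F [ 0.3 -0.1  0.6] op 0.0004 q [ 0.1   0.1   1.78 -0.    1.26  0.23]
shift cm in present tool axes [ 0.22 -5.39  1.96] in final axes [ 0.22 -5.39  1.96] turn deg [0.01 0.   0.02]
```

View pics/s3.png

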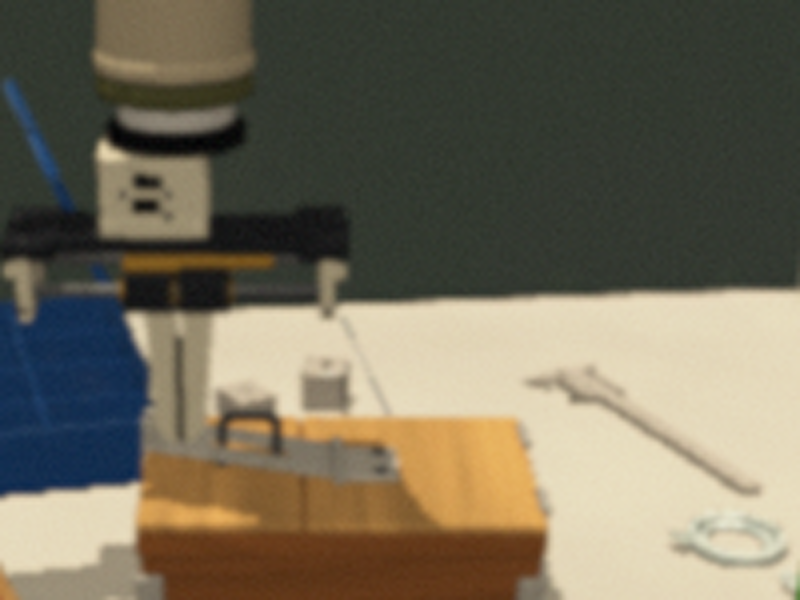

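```bash
python3 -m creep '[[[0,0,0.5],[0,0,0]],[[0,0,0.4],[0,0,0]],[[0,0,0.3],[0,0,0]],[[0,0,0.2],[0,0,0]],[[0,0,0.1],[0,0,0]],[[0,0,0],[0,0,0]]]'
```

```text
t: 5.87
tool_pos: [0.5368, 0.1032, 0.2525]
orientation: [-2.361, -2.072, 0.0]
force: [-0.5, 0.0, 0.4]
opening: 0.0003
```

```bash
python3 -m creep '[[[0,0,0.1],[0,0,0]],[[0,0,0.1],[0,0,0]],[[0,0,0.1],[0,0,0]],[[0,0,0],[0,0,0]]]';python3 -m creep '[[[0,0,0.1],[0,0,0]],[[0,0,0.1],[0,0,0]],[[0,0,0],[0,0,0]]]'
python3 - <<'E'
from h import *
c=read_camera("side");crop(c["img"],235,125,130,95,6,"pics/s4.png")
E
```

```text
t: 6.2
tool_pos: [0.537, 0.1033, 0.2512]
orientation: [2.361, 2.072, 0.001]
force: [-5.4, -0.3, 9.4]
opening: 0.0004
t: 6.45
tool_pos: [0.5371, 0.1033, 0.2508]
orientation: [2.361, 2.072, 0.001]
force: [-13.2, -1.6, 23.4]
opening: 0.0008
```

View pics/s4.png

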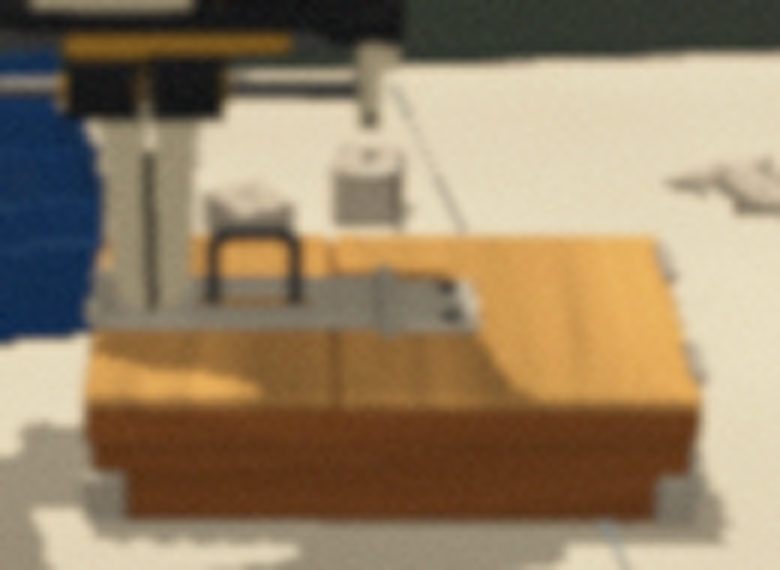

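```bash
python3 -m creep '[[[0,0,-1],[0,0,0]],[[0,0,-3],[0,0,0]],[[0,0,-3],[0,0,0]],[[-1,0,-2],[0,0,0]],[[-2,0,0],[0,0,0]],[[-2.5,0,0],[0,0,0]],[[-2.5,0,0],[0,0,0]],[[-2.5,-0.5,0],[0,0,0]],[[-2.5,-0.5,0],[0,0,0]],[[-2.5,-0.5,0],[0,0,0]],[[-2.5,-0.5,0],[0,0,0]]]' 60; python3 mv.py 0.434 -0.188 0.17 -8.1
```

```text
t: 7.42
tool_pos: [0.4931, -0.0737, 0.338]
orientation: [2.361, 2.072, 0.001]
force: [-0.0, 0.1, 0.4]
opening: 0.0559
t 7.42 grip [ 0.4932 -0.0738  0.1707] yaxis [ 0.992 -0.13   0.001] xaxis [ 0.13   0.992 -0.   ] F [-0.   0.1  0.4] op 0.0559 q [-0.25 -0.11  1.85  0.    1.4  -0.12]
shift cm in present tool axes [-12.1   -4.38   0.07] in final axes [-12.15  -4.24   0.07] turn deg [0.04 0.   0.66]
```

```bash
python3 -m creep '[[[-2.5,-1,0],[0,0,0.6]],[[-2.5,-1,0],[0,0,0]],[[-2.5,-1,0],[0,0,0]],[[-2.5,-1,0],[0,0,0]],[[-1.5,-0.3,0],[0,0,0]],[[-0.5,0,0],[0,0,0]],[[0,0,0],[0,0,0]]]'; python3 mv.py 0.434 -0.188 0.025 -8.1;  python3 - <<'E'
from h import *
c=read_camera("wrist");dump(c,"w5.npz");cv2.imwrite("pics/w5.png",c["img"][...,::-1])
c=read_camera("side");cv2.imwrite("pics/s5.png",c["img"][...,::-1])
crop(c["img"],235,125,130,95,6,"pics/s5c.png")
E
```

```text
t: 8.0
tool_pos: [0.4343, -0.1865, 0.338]
orientation: [2.374, 2.057, 0.001]
force: [0.9, -0.1, -0.7]
opening: 0.0558
t 8.0 grip [ 0.4344 -0.1866  0.1707] yaxis [ 0.99  -0.142  0.001] xaxis [ 0.142  0.99  -0.   ] F [ 0.9 -0.1 -0.7] op 0.0558 q [-0.51 -0.18  1.92  0.    1.4  -0.37]
shift cm in present tool axes [-0.15 -0.02 14.57] in final axes [-1.500e-01 -1.000e-02  1.457e+01] turn deg [ 0.04  0.01 -0.07]
```

View pics/w5.png

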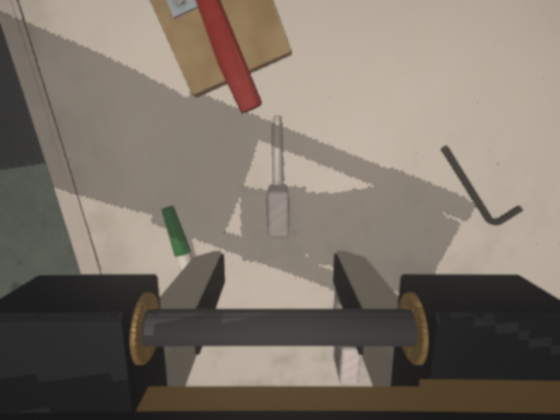

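View pics/s5c.png

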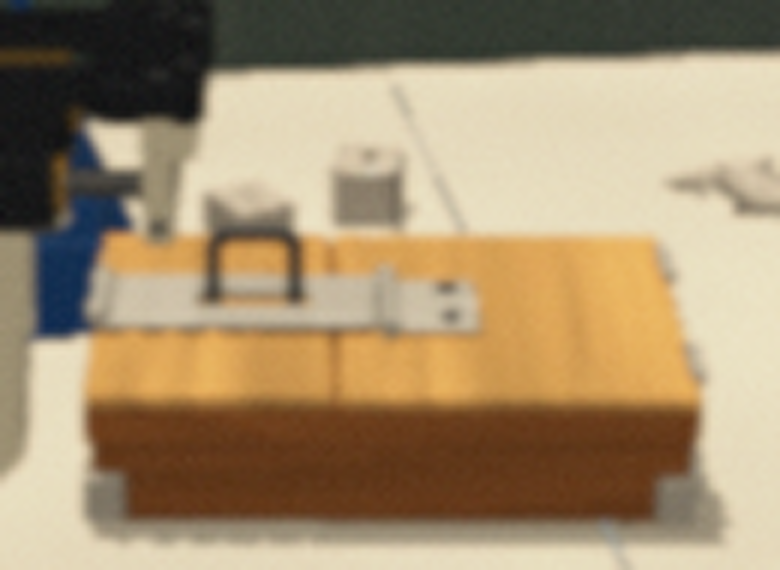

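View pics/s5.png

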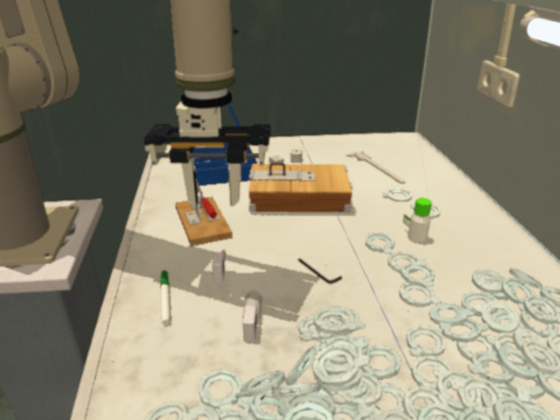

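The side view shows the hasp flat, with the staple standing through it at crop (255,265). The wrist view shows the pin with its tip at (277,117) and handle top near (277,213). I'll crop the wrist view to refine the pin pose.

Run:
```python
from h import *
c=load("w5.npz");crop(c["img"],230,105,100,140,4,"pics/w5c.png")
```

```text
(no output)
```

View pics/w5c.png

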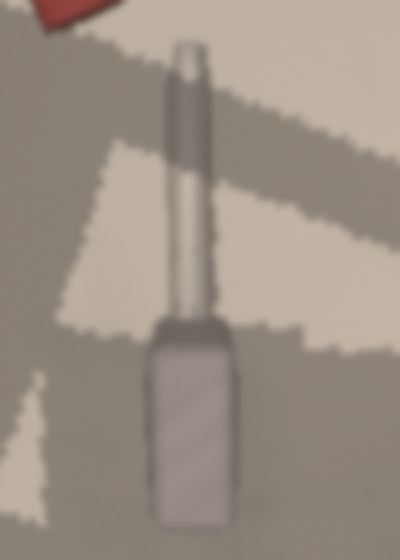

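Run:
```python
from fit import *
W=load("w5.npz");wp=lambda U,V:(W,*u((230,105),4,U,V))
w=[((0,9,37),wp(150,345)),((0,-9,37),wp(239,345)),((-40,9,37),wp(155,527)),((-40,-9,37),wp(236,527)),((60,0,0),wp(189,42)),((0,0,5),wp(190,320))]
pin=[((0,9,37),tp(214,262)),((0,-9,37),tp(219,223)),((-40,9,37),tp(312,278)),((-40,-9,37),tp(319,240)),((60,0,0),tp(64,218)),
     ((-40,9,37),sp(112,152)),((-40,-9,37),sp(158,152)),((0,9,37),sp(127,90)),((-40,9,-5),sp(119,235)),((-40,-9,-5),sp(165,243))]
fit(w,[.437,-.168,.005,1.43],"wrist");x=fit(pin+w,[.437,-.168,.005,1.43],"all")
print(x[:3]+R.from_euler('z',x[3]).apply([-.02,0,.02]))
```

```text
wrist [ 4.3560e-01 -1.6760e-01 -1.3000e-03  1.4427e+00] deg 82.66
[[-0.2, -0.3], [-0.6, -0.6], [-0.4, 0.5], [0.5, 0.2], [0.1, 0.6], [0.8, -0.4]]
all [ 4.3590e-01 -1.6730e-01  1.2000e-03  1.4419e+00] deg 82.61
[[-1.0, 1.4], [-0.6, -0.0], [-0.1, 1.4], [-0.2, -0.3], [-0.9, 0.5], [-0.6, -0.1], [0.4, -0.0], [-0.8, -0.6], [-0.3, 2.2], [0.4, 0.6], [-0.0, -0.2], [-0.2, -0.5], [-0.3, 1.0], [0.8, 0.8], [0.4, 0.1], [1.1, -0.3]]
[ 0.43327939 -0.18708568  0.02120469]
```

```bash
python3 -m creep '[[[0,-0.1,2],[0,0,-0.7]],[[0,0,2.5],[0,0,0]],[[0,0,2.5],[0,0,0]],[[0,0,2.5],[0,0,0]],[[0,0,2.5],[0,0,0]],[[0,0,1.5],[0,0,0]],[[0,0,1],[0,0,0]],[[0,0,0],[0,0,0]],[[0,0,0],[0,0,0]]]'; python3 mv.py 0.4333 -0.187 0.026 -7.4;  python3 - <<'E'
from h import *
c=read_camera("wrist");dump(c,"w6.npz");cv2.imwrite("pics/w6.png",c["img"][...,::-1])
E
```

```text
t: 8.85
tool_pos: [0.4338, -0.1849, 0.1928]
orientation: [-2.358, -2.075, 0.0]
force: [0.3, -0.3, 0.8]
opening: 0.0559
t 8.85 grip [ 0.4337 -0.1848  0.0255] yaxis [ 0.992 -0.127 -0.001] xaxis [0.127 0.992 0.   ] F [ 0.3 -0.3  0.8] op 0.0559 q [-0.51  0.    2.03  0.    1.11 -0.38]
shift cm in present tool axes [-0.22 -0.03 -0.05] in final axes [-0.22 -0.02 -0.05] turn deg [-0.03 -0.02  0.11]
```

View pics/w6.png

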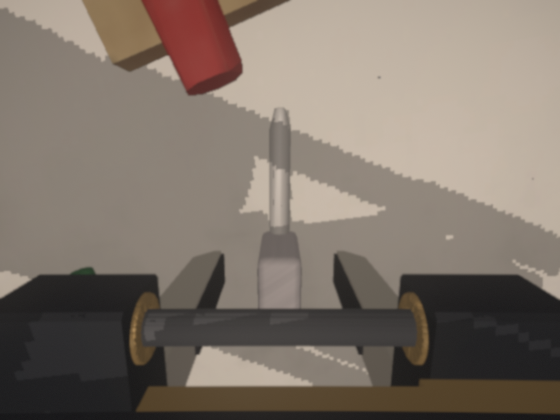

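The handle top is centred between the jaws at about (280,270), with the tip at (280,110). I'll grip it now.

```bash
python3 -m creep '[[[-0.2,0,0],[0,0,0]],[[0,0,0],[0,0,0]],[[0,0,0],[0,0,0]],[[0,0,0],[0,0,0]],[[0,0,0],[0,0,0]],[[0,0,0],[0,0,0]],[[0,0,0],[0,0,0]],[[0,0,0],[0,0,0]]]' 0 35; python3 -m creep '[[[0,0,-1],[0,0,0]],[[0,0,-2],[0,0,0]],[[0,0,-3],[0,0,0]],[[0,0,-3],[0,0,0]],[[0,0,-1],[0,0,0]],[[0,0,0],[0,0,0]]]';  python3 mv.py 0.4333 -0.187 0.026 -7.4;python3 - <<'E'
from h import *
c=read_camera("wrist");dump(c,"w7.npz");cv2.imwrite("pics/w7.png",c["img"][...,::-1])
c=read_camera("side");dump(c,"s7.npz");crop(c["img"],160,90,160,120,5,"pics/s7.png")
E
```

```text
t: 9.57
tool_pos: [0.4332, -0.1875, 0.1929]
orientation: [2.359, 2.074, 0.0]
force: [-0.1, -0.5, 1.0]
opening: 0.0177
t: 10.07
tool_pos: [0.4345, -0.1882, 0.2966]
orientation: [2.354, 2.07, 0.004]
force: [0.8, -0.8, -0.9]
opening: 0.018
t 10.07 grip [ 0.4354 -0.1887  0.1293] yaxis [ 0.992 -0.128  0.006] xaxis [ 0.128  0.992 -0.003] F [ 0.8 -0.8 -0.9] op 0.018 q [-0.52 -0.14  1.96  0.    1.32 -0.39]
shift cm in present tool axes [ 0.13 -0.19 10.33] in final axes [ 0.1  -0.13 10.33] turn deg [0.36 0.14 0.05]
```

View pics/w7.png

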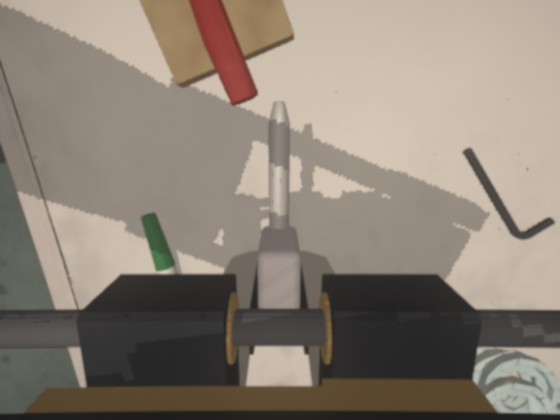

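View pics/s7.png

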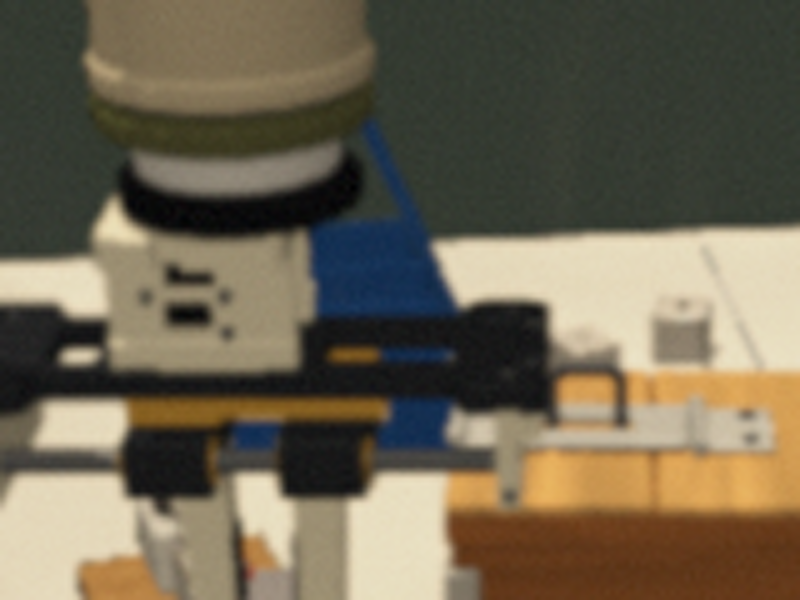

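```bash
cat > hand.py <<'E'
from fit import *
import sys
# fit pin in hand: unknown x,y,yaw,pitch with z tied to the grip height
def hand(fn,obs,gz):
    W=load(fn)
    def pose(x): return np.array([x[0],x[1],gz-.0206+x[3]*0]),R.from_euler('zy',[x[2],-x[3]])
    def f(x):
        o,r=pose(x);return np.concatenate([np.array(proj(W,o+r.apply(np.array(m)/1e3)))-p for m,p in obs])
    s=least_squares(f,[.43,-.168,1.44,0]);print(s.x.round(4),np.degrees(s.x[2:]).round(2),f(s.x).reshape(-1,2).round(1).tolist());return pose(s.x)
E
python3 - <<'E'
from hand import *
c=load("w7.npz");crop(c["img"],230,95,100,140,4,"pics/w7c.png")
E
```

```text
(no output)
```

View pics/w7c.png

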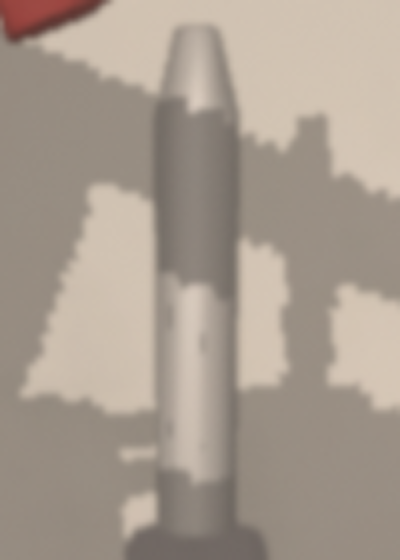

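```bash
python3 -m creep '[[[1.5,1,0],[0,0,0]],[[2,1.1,0],[0,0,0]],[[2,1.1,0],[0,0,0]],[[2,1.1,0],[0,0,0]],[[2,1.1,0],[0,0,0]],[[2,1.1,0],[0,0,0]],[[2,1.1,0],[0,0,0]],[[2,1.1,0],[0,0,0]],[[2,1,0],[0,0,0]],[[1.5,0.7,0],[0,0,0]],[[0.8,0,0],[0,0,0]],[[0,0,0],[0,0,0]]]'; python3 -m creep '[[[0,0,1],[0,0,0]],[[0,0,1],[0,0,0]],[[0,0,0],[0,0,0]],[[0,0,0],[0,0,0]]]';python3 mv.py 0.5641 -0.0048 0.0965 -7.2;python3 - <<'E'
from h import *
c=read_camera("wrist");dump(c,"w8.npz");cv2.imwrite("pics/w8.png",c["img"][...,::-1])
c=read_camera("side");dump(c,"s8.npz");crop(c["img"],215,105,160,120,5,"pics/s8.png")
E
```

```text
t: 11.17
tool_pos: [0.561, -0.003, 0.2903]
orientation: [-2.355, -2.074, 0.004]
force: [-0.2, -0.9, -0.4]
opening: 0.0177
t: 11.5
tool_pos: [0.5606, -0.0051, 0.2709]
orientation: [-2.359, -2.072, 0.004]
force: [0.2, -0.6, -1.2]
opening: 0.018
t 11.5 grip [ 0.5601 -0.0051  0.1036] yaxis [ 0.992 -0.129 -0.003] xaxis [ 0.129  0.992 -0.   ] F [ 0.2 -0.6 -1.2] op 0.018 q [-0.1   0.13  1.74 -0.    1.28  0.03]
shift cm in present tool axes [0.08 0.34 0.71] in final axes [0.08 0.34 0.71] turn deg [-0.18  0.01 -0.21]
```

View pics/w8.png

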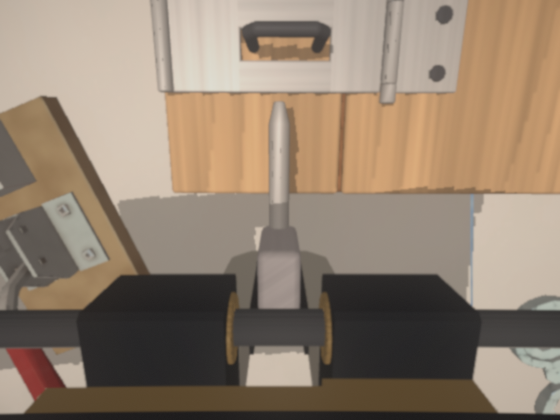

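View pics/s8.png

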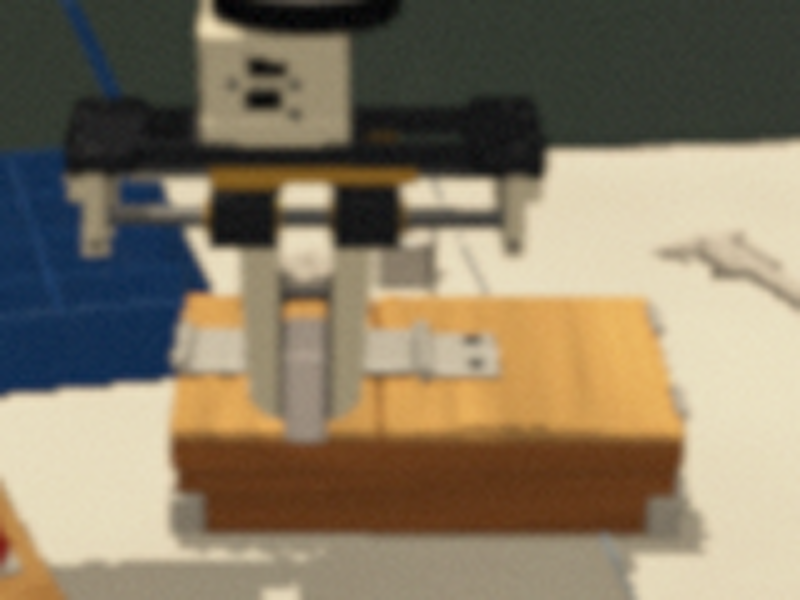

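The wrist view puts the staple's centre at about column 286 and the pin at 279, which is about 3.4 mm off. That matches the shift I computed, so I'll align, lower and start inserting.

```bash
python3 -m creep '[[[0,0.3,0.4],[0,0,-0.2]],[[0,0.04,0.3],[0,0,0]],[[0,0,0],[0,0,0]],[[0,0,0],[0,0,0]]]';python3 mv.py 0.5641 -0.0048 0.0965 -7.2;python3 - <<'E'
from h import *
c=read_camera("wrist");dump(c,"w9.npz");crop(c["img"],200,0,160,240,2.5,"pics/w9.png")
E
```

```text
t: 11.93
tool_pos: [0.5651, -0.0049, 0.2655]
orientation: [-2.356, -2.078, 0.0]
force: [0.7, 1.0, -0.5]
opening: 0.0181
t 11.93 grip [ 0.565  -0.0049  0.0982] yaxis [ 0.992 -0.125 -0.   ] xaxis [ 0.125  0.992 -0.   ] F [ 0.7  1.  -0.5] op 0.0181 q [-0.1   0.15  1.73  0.    1.26  0.03]
shift cm in present tool axes [-0.   -0.1   0.17] in final axes [-0.   -0.1   0.17] turn deg [-0.02  0.    0.04]
```

View pics/w9.png

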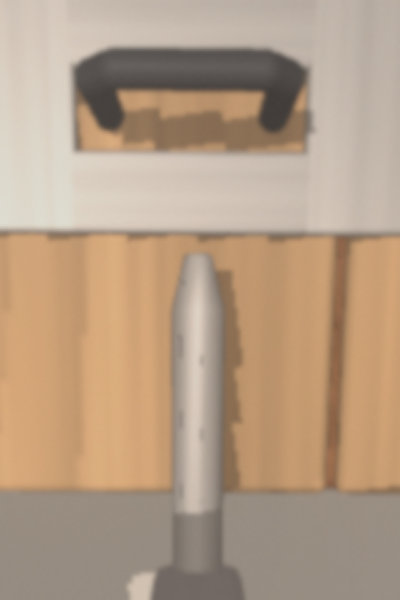

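```bash
python3 -m creep '[[[0.3,-0.1,0.1],[0,0,0]],[[0.5,0,0.05],[0,0,0]],[[0.7,0,0],[0,0,0]],[[0.7,0,0],[0,0,0]],[[0.7,0,0],[0,0,0]],[[0.5,0,0],[0,0,0]],[[0.5,0,0],[0,0,0]],[[0.4,0,0],[0,0,0]],[[0,0,0],[0,0,0]]]';python3 mv.py 0.5744 0.0775 0.0965 -7.2;python3 - <<'E'
from h import *
c=read_camera("wrist");crop(c["img"],200,0,160,240,2.5,"pics/w10.png")
c=read_camera("side");crop(c["img"],215,105,160,120,5,"pics/s10.png")
E
```

```text
t: 12.73
tool_pos: [0.5695, 0.0388, 0.2643]
orientation: [-2.355, -2.079, -0.0]
force: [0.1, -0.6, -0.5]
opening: 0.0177
t 12.73 grip [0.5695 0.0389 0.097 ] yaxis [ 0.992 -0.124  0.   ] xaxis [0.124 0.992 0.   ] F [ 0.1 -0.6 -0.5] op 0.0177 q [-0.02  0.16  1.72  0.    1.26  0.1 ]
shift cm in present tool axes [3.9  0.01 0.05] in final axes [ 3.9  -0.    0.05] turn deg [ 0.   -0.01  0.1 ]
```

View pics/w10.png

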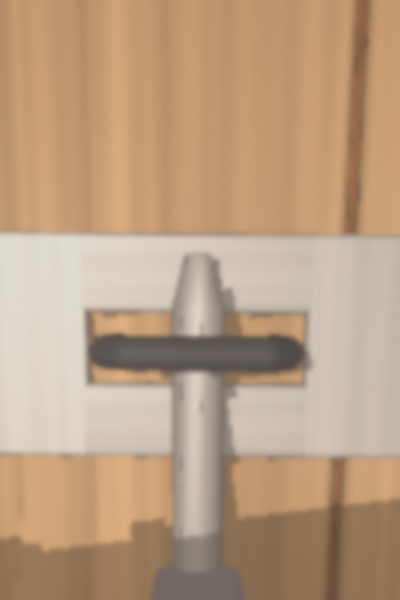

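View pics/s10.png

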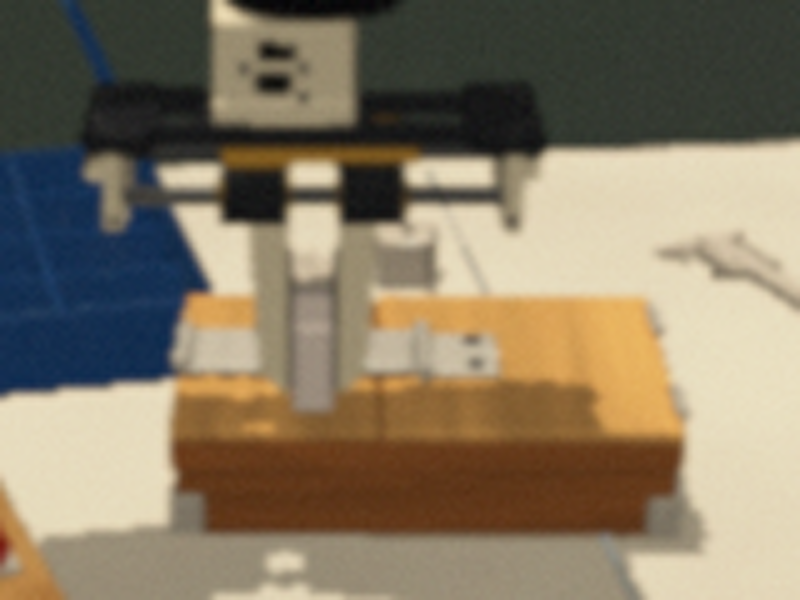

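The bar crosses over the shaft at crop (197,352), so the pin is inside the loop and centred. I'll push on until the handle meets the staple.

```bash
python3 -m creep '[[[0.5,0,0],[0,0,0]],[[0.6,0,0.1],[0,0,0]],[[0.6,0,0.1],[0,0,0]],[[0.6,0,0.1],[0,0,0]],[[0.5,0,0.1],[0,0,0]],[[0.5,0,0.1],[0,0,0]],[[0.3,0,0],[0,0,0]],[[0,0,0],[0,0,0]]]';python3 mv.py 0.5744 0.0775 0.091 -7.2
```

```text
t: 13.5
tool_pos: [0.5739, 0.0744, 0.2591]
orientation: [-2.355, -2.079, 0.0]
force: [-0.4, 0.6, 0.3]
opening: 0.0178
t 13.5 grip [0.5739 0.0744 0.0918] yaxis [ 0.992 -0.124 -0.   ] xaxis [0.124 0.992 0.   ] F [-0.4  0.6  0.3] op 0.0178 q [0.04 0.19 1.7  0.   1.26 0.16]
shift cm in present tool axes [0.31 0.01 0.08] in final axes [0.31 0.01 0.08] turn deg [-0.02 -0.01  0.09]
```

```bash
python3 -m creep '[[[0.1,0,0],[0,0,0]],[[0.1,0,0],[0,0,0]],[[0,0,0],[0,0,0]]]';python3 mv.py 0.5744 0.0775 0.091 -7.2
```

```text
t: 13.75
tool_pos: [0.5742, 0.0756, 0.2593]
orientation: [2.356, 2.078, 0.0]
force: [0.2, -1.7, -0.1]
opening: 0.0181
t 13.75 grip [0.5742 0.0756 0.092 ] yaxis [ 0.992 -0.125  0.   ] xaxis [0.125 0.992 0.   ] F [ 0.2 -1.7 -0.1] op 0.0181 q [0.04 0.19 1.7  0.   1.26 0.17]
shift cm in present tool axes [ 0.19 -0.    0.1 ] in final axes [ 0.19 -0.    0.1 ] turn deg [ 0.01 -0.    0.04]
```

```bash
python3 -m creep '[[[0.1,0,0],[0,0,0]],[[0.1,0,0],[0,0,0]],[[0,0,0],[0,0,0]]]';python3 -m creep '[[[0.1,0,0],[0,0,0]],[[0,0,0],[0,0,0]]]';python3 mv.py 0.5744 0.0775 0.091 -7.2;python3 - <<'E'
from h import *
c=read_camera("wrist");crop(c["img"],200,0,160,240,2.5,"pics/w11.png")
E
```

```text
t: 14.0
tool_pos: [0.5744, 0.0777, 0.2593]
orientation: [-2.356, -2.078, -0.0]
force: [0.2, -0.8, -1.4]
opening: 0.0178
t: 14.17
tool_pos: [0.5746, 0.0784, 0.2592]
orientation: [2.355, 2.078, -0.001]
force: [0.3, -2.0, -0.3]
opening: 0.0175
t 14.17 grip [0.5745 0.0783 0.0919] yaxis [ 0.992 -0.125 -0.   ] xaxis [ 0.125  0.992 -0.001] F [ 0.3 -2.  -0.3] op 0.0175 q [ 0.05  0.19  1.69 -0.    1.26  0.17]
shift cm in present tool axes [-0.09 -0.    0.09] in final axes [-0.09 -0.    0.09] turn deg [-0.    0.04  0.04]
```

View pics/w11.png

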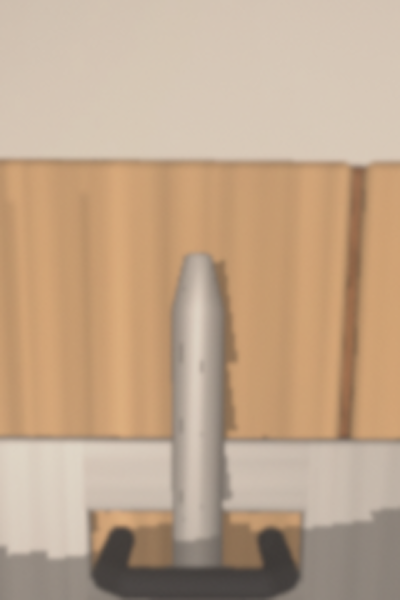

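```bash
python3 -m creep '[[[0.1,0,0],[0,0,0]],[[0,0,0],[0,0,0]]]'|grep -E "force|pos";python3 -m creep '[[[0.1,0,0],[0,0,0]],[[0,0,0],[0,0,0]]]'|grep -E "force|pos"
```

```text
tool_pos: [0.5747, 0.0787, 0.2593]
force: [-1.1, -6.9, 0.6]
tool_pos: [0.5747, 0.0791, 0.2593]
force: [-1.9, -11.4, 2.1]
```

```bash
python3 -m creep '[[[-0.08,0,0.1],[0,0,0]],[[0,0,0.05],[0,0,0]],[[0,0,0],[0,0,0]]]'|grep -E "force|pos"; python3 -m creep '[[[0,0,0],[0,0,0]],[[0,0,0],[0,0,0]],[[0,0,0],[0,0,0]],[[0,0,0],[0,0,0]],[[0,0,0],[0,0,0]],[[0,0,0],[0,0,0]]]' 45
python3 - <<'E'
from h import *
c=read_camera("wrist");cv2.imwrite("pics/w12.png",c["img"][...,::-1])
E
```

```text
tool_pos: [0.5749, 0.0787, 0.2582]
force: [-1.6, -8.1, 3.1]
t: 15.3
tool_pos: [0.5747, 0.08, 0.2577]
orientation: [-2.355, -2.079, -0.0]
force: [0.3, 1.0, 0.9]
opening: 0.0416
```

View pics/w12.png

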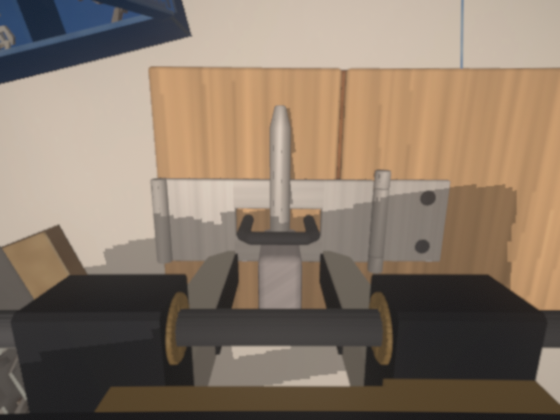

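The handle at (280,275) stands against the staple bar at (280,238), and both fingers are clear. I'll retreat straight up.

```bash
python3 -m creep '[[[0,0,-0.7],[0,0,0]],[[0,0,-1.5],[0,0,0]],[[0,0,-2.5],[0,0,0]],[[0,0,-2.5],[0,0,0]],[[0,0,-2.5],[0,0,0]],[[-1,0,-2],[0,0,0]],[[-2.5,0,-1],[0,0,0]],[[-2.5,0,-1],[0,0,0]],[[-2.5,-1,0],[0,0,0]],[[-2.5,-1,0],[0,0,0]],[[-2.5,-1,0],[0,0,0]],[[-1,0,0],[0,0,0]]]'; python3 -m creep '[[[0,0,0],[0,0,0]],[[0,0,0],[0,0,0]],[[0,0,0],[0,0,0]]]';python3 - <<'E'
from h import *
c=read_camera("wrist");cv2.imwrite("pics/w13.png",c["img"][...,::-1])
c=read_camera("side");dump(c,"s13.npz");crop(c["img"],225,115,140,105,5.5,"pics/s13.png")
c=read_camera("top");dump(c,"t13.npz");crop(c["img"],110,105,140,145,4,"pics/t13.png")
E
```

```text
t: 16.35
tool_pos: [0.5255, -0.0625, 0.3955]
orientation: [2.357, 2.076, -0.001]
force: [-0.6, 0.3, -0.5]
opening: 0.0421
t: 16.6
tool_pos: [0.5273, -0.0595, 0.3949]
orientation: [-2.355, -2.079, -0.001]
force: [0.4, 0.6, 0.4]
opening: 0.0417
```

View pics/w13.png

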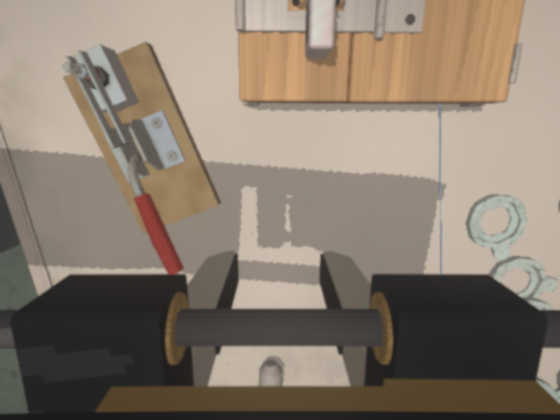

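View pics/s13.png

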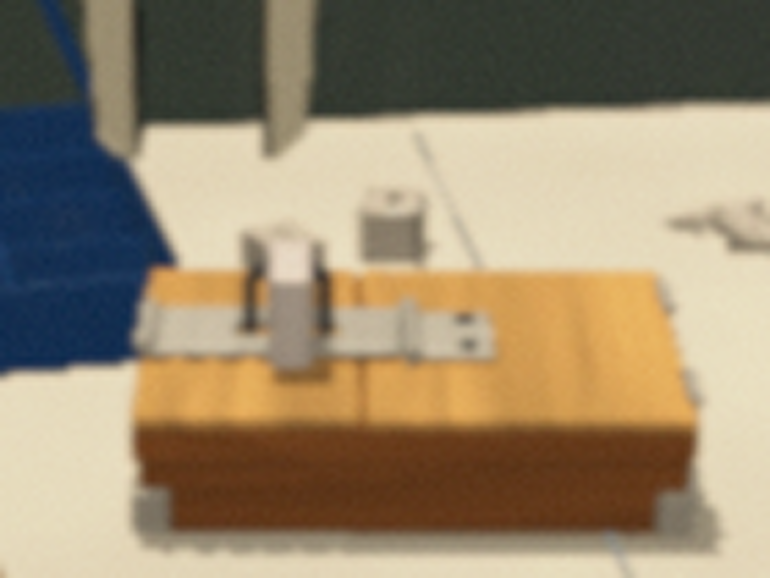

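View pics/t13.png

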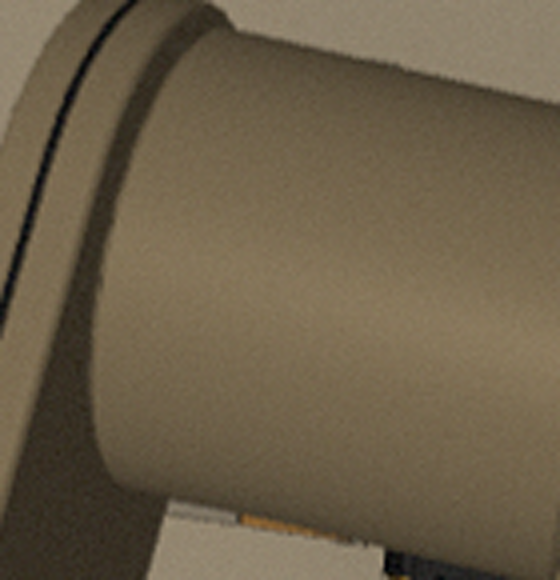

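The side view shows the pin standing in the staple at crop (293,305) with the hasp flat. The arm blocks the top view, so I'll move aside and check the gap from there.

```bash
python3 -m creep '[[[-2.5,-0.5,0],[0,0,0]],[[-2.5,-0.5,0],[0,0,0]],[[-2.5,-0.5,0],[0,0,0]],[[-2.5,-0.5,0],[0,0,0]],[[-2.5,-0.5,0],[0,0,0]],[[-2.5,-0.5,0],[0,0,0]],[[-2.5,-0.5,0],[0,0,0]],[[-2.5,-0.5,0],[0,0,0]],[[-2.5,-0.5,0],[0,0,0]],[[-2.5,-0.5,0],[0,0,0]],[[-1,0,0],[0,0,0]],[[0,0,0],[0,0,0]]]'
python3 - <<'E'
from h import *
c=read_camera("side");cv2.imwrite("pics/s14.png",c["img"][...,::-1])
c=read_camera("top");dump(c,"t14.npz");crop(c["img"],120,125,100,100,6,"pics/t14.png");cv2.imwrite("pics/t14f.png",c["img"][...,::-1])
E
```

```text
t: 17.75
tool_pos: [0.4448, -0.3134, 0.3945]
orientation: [-2.358, -2.076, 0.0]
force: [0.2, -0.4, 0.6]
opening: 0.0422
```

View pics/t14.png

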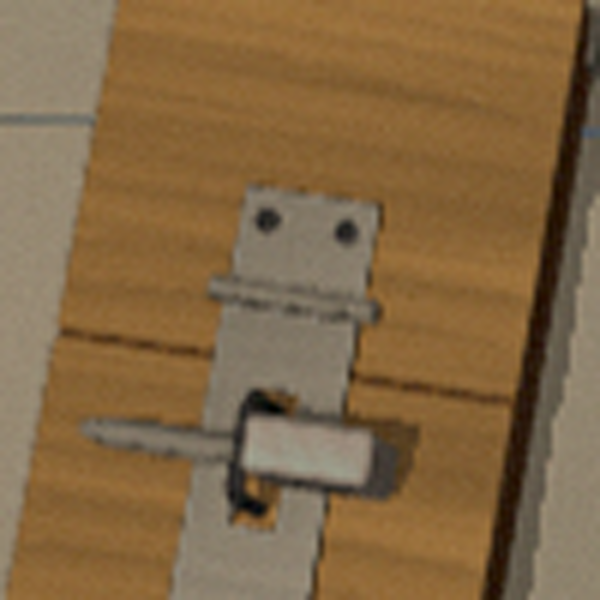

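View pics/s14.png

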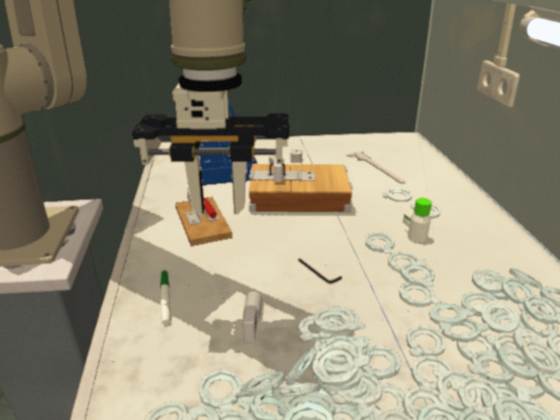

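The top view shows the handle face against the staple at crop (243,448) and the shaft coming out on the far side to (85,430). The stout pin is still at side-view (252,312). I'll hand the job in.

```bash
python3 -c "
from plant import *
print(close_job())"
```

```text
the job is handed in; nothing more can be done
None
```

The gauge case is locked: the hasp is down flat over the staple and the slim pin is through the loop above it. I handed the job in about 18 s into the 58 s limit.

- **Hasp:** I swung it down with the closed fingertips and pressed it until the force rose firmly to about 23 N at the fingertips. The fingertip height there matched the expected upper face of the closed hasp.
- **Pin:** I gripped it by its handle, pushed it through from the robot's right (the −y side) until the handle met the staple at about 11 N, then let go and moved away.
- **Last checks:** the final side and top views show the hasp flat, with the staple through its slot. The pin's handle is against the staple and its shaft comes out on the far side. The stout pin is where it was, and the gripper is clear of everything.

The arm blocked the first top view after release, so I moved aside and took another. No check failed or disagreed. The visual fits were only good to about 1–2 px, and the wrist camera showed up to 3 mm of sideways error, which I corrected before inserting the pin.

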